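# Twist-lock T-handle out of its stand

## Robot

A 6-joint arm with a two-finger parallel gripper is mounted at the origin on the work surface. World frame = base frame: x ahead of the robot, y to its left, z up, the work surface at z = 0. Lengths are in mm, angles in rad, forces in N, time in s.
With the tool pointing down it reaches from about 275 to 825 mm from the base axis. Payload 5.2 kg.
Tool frame: the origin (TCP) lies at the very end of the fingers, on their centre line; the grasp point (between the pads) lies 19 mm behind it; z points along the fingers, y is the line along which they close (so a half turn about z gives the same grasp; the last joint's range is limited). The gripper opens to 93 mm and grips with 3 to 60 N. Pads are 15 mm wide; open, the fingers measure 128 mm over their backs; the gripper's body (75 mm by 188 mm) begins 65 mm behind the grasp point.
Start: joints at [1.112, 0.259, 1.535, -0, 1.348, -0.203], TCP at [139.138, 532.114, 218.653] pointing down, gripper open.
Joint ranges: [-3.14, 3.14], [-0.91, 2.08], [0.19, 2.58], [-1.22, 4.36], [0.22, 2.71], [-3.12, 3.12]. Speed limits (rad/s): [2.57, 2.57, 3.14, 3.14, 3.14, 3.14].

## Interface

Orientations are given as [roll, pitch, yaw] about the fixed x, y, z axes, in that order (R = Rz(yaw) Ry(pitch) Rx(roll)).
In Python, from bench import robot gives the robot as it stands. The module is installed in compiled form; this text tells all that it offers. Calls block until the motion is done:
- robot.move_ptp(position, orientation): joint-space move of the TCP to a pose.
- robot.move_linear(position, ori=None, speed=150, f_stop=None): straight line of the TCP; ori=None keeps the orientation; speed is the mean speed in mm/s. With f_stop (N) it stops when the force on the tool has changed by that much, and returns True; else False.
- robot.move_j(angles): joint-space move.
- robot.move_gripper(opening): opening from 0.0 (shut) to 1.0 (fully open); the grip force is fixed at half the most; returns when the fingers have stopped.
- robot.sleep(seconds).
- robot.inverse_kinematics(position, orientation): joint angles nearest the present ones, or None.
- robot.get_image(name): name is "side" or "top" or "wrist"; returns a dict with "img" (480x640x3 uint8, blue, green, red), "fovy" (degrees; the focal length in pixels is half the picture's height over the tangent of half this angle, whatever the lens; pixels are square), "cx", "cy" (the principal point, pixels), "k1" (the pictures are not rectified: a ray, as slopes to the right and down, at radius r is drawn at 1 + k1 r^2 times it, then the intrinsics apply), "eye" and "orientation" of the camera in the world. Camera axes: x right, y down, z forward; pixel columns grow to the right and rows downward; lengths in mm; the calibration is good to about 2 mm. A picture is of the moment at which its call begins. There is no depth.
A pose or a line that the arm cannot do raises robot.MotionError and nothing moves.
- robot.hand_in(): hands the job in; it is judged then, once.
Readings, each from a call of its own:
- robot.current_t(): time.
- robot.current_qpos(): joint angles.
- robot.current_joint_vel(): joint speeds.
- robot.current_joint_efforts(): joint torques, N m.
- robot.current_tcp_pos(): TCP position.
- robot.current_eef_rot(): TCP orientation.
- robot.current_contact_force(): force on the tool from outside, world axes, zero at the start.
- robot.current_ft_torque(): the same for the moment, N m.
- robot.current_gripper_width(): opening from 0.0 (shut) to 1.0 (fully open).
- robot.current_finger_force(): force on a finger pad.
Only numpy, scipy, OpenCV 4.12 (cv2) and the standard library are available. Lean on these libraries where they do the work, as an engineer would, in place of code of your own. Each camera call takes 0.05 s, during which the arm holds its last target. There are 200 camera calls.

## Task

The orange T-handled spanner is twist-locked in its upright stand: feel for the unlocked angle by turning it by its handle, without wrenching at it, then pull it straight out and stand it in the empty blue tin in the cardboard tray, tip down on the tin's bottom. Lower it in rather than dropping it, keep the tin standing in its place in the tray, and leave the blue T-handle in its own stand and the red tin alone.

Things in the scene. Friction and masses are not known exactly. Their poses are not given: they have to be found in the camera images.
- tee: Loose spanner with orange T-handle, 181 mm long, 180 g. Origin: rounded lower tip of the 9 mm steel shaft; z up the shaft, x along the handle bar. Flange 42 mm across, 5 mm thick, its underside 125 mm above the tip, resting on the stand at first. Cross pin through the shaft 109 mm above the tip: 30 mm long, 6 mm thick, along x; at the start locked under a lip inside the stand.
- tee_grip (a point): Middle of the orange handle bar, on its axis, 173 mm above the spanner's tip: round bar 84 mm long, 16 mm thick, along the spanner's x, on a 14 mm neck that rises from the flange. 38 mm clear between bar axis and flange.
- stand: Fixed stand of the orange spanner: tube 60 mm across, 135 mm tall, on a 100 mm square plate 6 mm thick; origin under its centre. Locked, the spanner turns but rises only 4 mm. It comes free when its pin is within about 0.25 rad of a hidden slot, new each time: 0.8 to 1.6 rad from the starting angle, either sense. The stand's yaw does not give it.
- tin: Loose empty blue tin, open at the top: 60 mm outside diameter, wall 3 mm, 110 mm tall, bottom 5 mm thick, 400 g, standing in the tray. Origin: centre of its underside, z up.
- tin2: Loose red tin of the same size, full of upright rods reaching 133 mm, 600 g, standing in the tray; leave it alone. Origin: centre of its underside.
- tee2: Blue T-handled spanner, same shape and origin as the orange one, locked in the second stand; leave it alone.
- tray: Fixed shallow cardboard tray 240 x 300 x 45 mm, wall and floor 4 mm; origin at the centre of its underside, long side along its y. The two tins and a wrench lie in it.
Not all that is in view belongs to the job. Leave any green or turquoise look-alike of the tee alone.

How it is judged:
By the outcome, as a careful person would: the job done as asked, in the order asked, and still so for the second after the job is handed in, with the robot touching nothing.
It also fails if it takes over 64 s, if anything falls off the work surface, if the arm or the gripper's body presses on something with over 40 N, if the wrist force passes 120 N, or if a joint passes its speed limit or range.

## Working session

There is one attempt and no reset: what is moved stays moved. The work goes in short steps, each a Python script; the robot and the scene stay as the last script left them, time stands still between calls to the robot, and variables do not carry over. Pictures are saved under pics/ and viewed, at most 11 in all, crops included, and the job is handed in when it is done.

```bash
mkdir -p pics; python3 - <<'E'
from bench import robot
import cv2
for n in("top","side"):
    d=robot.get_image(n); cv2.imwrite(f"pics/{n}0.png",d["img"]); print(n,{k:v for k,v in d.items() if k!="img"})
print(robot.current_t(),robot.current_eef_rot(),robot.current_contact_force())
E
```

```text
top {'fovy': 42.07978457350331, 'cx': 331.56275825883995, 'cy': 240.49162396153716, 'k1': -0.027802877523760965, 'eye': array([ 261.38639049,   43.2047299 , 1230.15286594]), 'orientation': array([-2.94767166,  0.01017714, -1.57661544])}
side {'fovy': 52.03750292651011, 'cx': 326.32734641419495, 'cy': 232.82760760429377, 'k1': -0.131603799425351, 'eye': array([ -24.3913491 , -384.02421692,  854.44036813]), 'orientation': array([-2.39577087,  0.01037696, -0.89864254])}
0.1 [-3.14000419e+00 -2.96777229e-04  2.88581211e+00] [ 0.1397     -0.18489727  0.17361308]
```

View pics/top0.png

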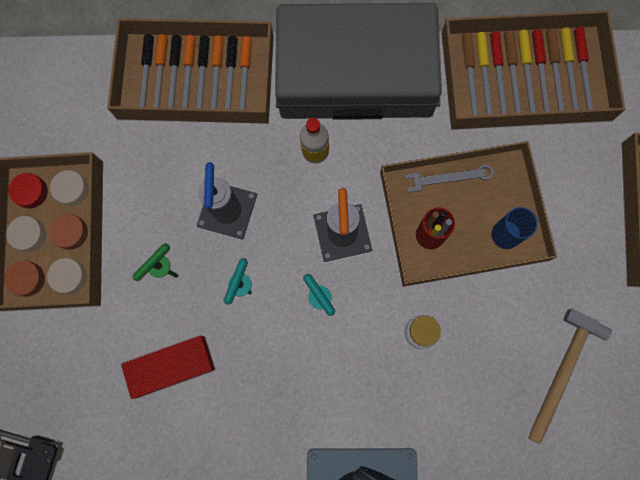

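View pics/side0.png

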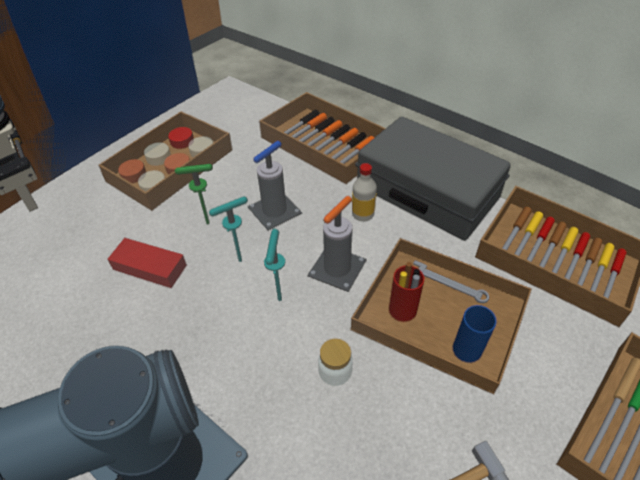

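```bash
cat > h.py <<'E'
import numpy as np, cv2
from scipy.spatial.transform import Rotation as R
from scipy.optimize import least_squares
def rays(d,px):
    px=np.asarray(px,float).reshape(-1,1,2); f=240/np.tan(np.radians(d["fovy"])/2)
    K=np.array([[f,0,d["cx"]],[0,f,d["cy"]],[0,0,1]])
    u=cv2.undistortPointsIter(px,K,np.array([d["k1"],0,0,0,0.]),None,None,(3,50,1e-9)).reshape(-1,2)
    return np.c_[u,np.ones(len(u))]@R.from_euler("xyz",d["orientation"]).as_matrix().T
def on_z(d,px,z):
    v=rays(d,px); return d["eye"]+v*((z-d["eye"][2])/v[:,2])[:,None]
def tri(ds,ps):
    A=np.zeros((3,3));b=np.zeros(3)
    for d,p in zip(ds,ps):
        v=rays(d,p)[0];v/=np.linalg.norm(v);P=np.eye(3)-np.outer(v,v);A+=P;b+=P@d["eye"]
    x=np.linalg.solve(A,b)
    return x
def mask(d,lo,hi,roi):
    m=cv2.inRange(cv2.cvtColor(d["img"],cv2.COLOR_BGR2HSV),lo,hi); k=np.zeros_like(m);x0,y0,x1,y1=roi;k[y0:y1,x0:x1]=255
    m&=k; n,l,s,_=cv2.connectedComponentsWithStats(m); return (l==1+np.argmax(s[1:,4])).astype(np.uint8)*255
def contour(m): return max(cv2.findContours(m,cv2.RETR_EXTERNAL,cv2.CHAIN_APPROX_NONE)[0],key=len).reshape(-1,2).astype(float)
def bar(d,roi):  # bar: ends (axis) in pixels
    m=mask(d,(4,120,90),(18,255,255),roi); (c,s,a)=cv2.minAreaRect(contour(m)); B=cv2.boxPoints((c,s,a))
    e=[(B[0]+B[1])/2,(B[2]+B[3])/2] if np.linalg.norm(B[0]-B[1])<np.linalg.norm(B[1]-B[2]) else [(B[1]+B[2])/2,(B[3]+B[0])/2]
    return np.array(e),c,s
def rim(d,roi,z=114,r=30):
    p=on_z(d,contour(mask(d,(100,90,30),(125,255,255),roi)),z)[:,:2]; c=p.mean(0); u=c-d["eye"][:2];u/=np.linalg.norm(u)
    for _ in range(5):
        q=p[(p-c)@u>0]; s=least_squares(lambda t:np.hypot(*(q-t).T)-r,c,loss="soft_l1"); c=s.x
    return c,np.abs(np.hypot(*(q-c).T)-r).mean()
E
python3 - <<'E'
from bench import robot
from h import *
T,S=robot.get_image("top"),robot.get_image("side")
et,ct,st=bar(T,(310,180,375,245)); es,cs,ss=bar(S,(318,190,362,228)); print(et,st,es,ss)
et=et[np.argsort(et[:,1])];es=es[np.argsort(es[:,1])]
for i in range(2): print("tri",tri([T,S],[et[i],es[i]]))
for z in(183,189):
  print(z,on_z(T,et,z)[:,:2],on_z(T,et,z)[:,:2].mean(0),on_z(S,es,z)[:,:2].mean(0),on_z(S,es,z)[:,:2])
print(rim(T,(480,195,550,260)),rim(S,(445,295,505,370)))
E
```

```text
Traceback (most recent call last):
  File "h.py", line 22, in bar
    m=mask(d,(4,120,90),(18,255,255),roi); (c,s,a)=cv2.minAreaRect(contour(m)); B=cv2.boxPoints((c,s,a))
                                                   ~~~~~~~~~~~~~~~^^^^^^^^^^^^
cv2.error: OpenCV(4.12.0) /io/opencv/modules/imgproc/src/convhull.cpp:143: error: (-215:Assertion failed) total >= 0 && (depth == CV_32F || depth == CV_32S) in function 'convexHull'
```

```bash
sed -i 's/astype(float)$/astype(np.float32)/' h.py
cat > m.py <<'E'
from bench import robot
from h import *
T,S=robot.get_image("top"),robot.get_image("side")
et,ct,st=bar(T,(310,180,375,245)); es,cs,ss=bar(S,(318,190,362,228)); print(et,st,es,ss)
et=et[np.argsort(et[:,1])];es=es[np.argsort(es[:,1])]
for i in range(2): print("tri",tri([T,S],[et[i],es[i]]))
for z in(183,189):
  print(z,on_z(T,et,z)[:,:2],on_z(T,et,z)[:,:2].mean(0),on_z(S,es,z)[:,:2].mean(0),on_z(S,es,z)[:,:2])
print(rim(T,(480,195,550,260)),rim(S,(445,295,505,370)))
E
python3 m.py
```

```text
[[341.87897 187.95815]
 [344.07355 234.04414]] (46.13820266723633, 8.609292030334473) [[349.75 196.75]
 [325.25 221.25]] (7.77817440032959, 34.64822769165039)
tri [561.46920217  33.17064734 182.18389369]
tri [479.74633314  30.30043815 180.32317234]
183 [[560.08004253  34.17988524]
 [478.19667739  31.16028537]] [519.13835996  32.67008531] [520.47224151  29.90884175] [[562.09683639  31.85951822]
 [478.84764663  27.95816528]]
189 [[558.36858093  34.231596  ]
 [476.95439294  31.2292979 ]] [517.66148694  32.73044695] [515.60333327  26.20993047] [[556.85597022  28.14317567]
 [474.35069632  24.27668527]]
(array([ 510.69150578, -292.08197144]), np.float64(0.7164452599141891)) (array([ 508.77589152, -298.13113315]), np.float64(0.8556324784234915))
```

```bash
python3 - <<'E'
from bench import robot
from h import *
for y in(0.036,0.036-np.pi,.036+np.pi): 
    q=robot.inverse_kinematics([520,31.5,300],[np.pi,0,y]); print(y,q)
y=min((0.036,0.036-np.pi),key=lambda y:abs(robot.inverse_kinematics([520,31.5,300],[np.pi,0,y])[5]))
robot.move_ptp([520,31.5,290],[np.pi,0,y]); print(y,robot.current_t(),robot.current_contact_force(),robot.current_ft_torque())
d=robot.get_image("wrist"); cv2.imwrite("pics/w1.png",d["img"]); print({k:v for k,v in d.items() if k!="img"})
E
```

```text
0.036 [-1.53821116e-01  1.63180080e-01  1.45935191e+00 -4.44089210e-16
  1.51906067e+00  1.38097521e+00]
-3.105592653589793 [-0.15382112  0.16318008  1.45935191  0.          1.51906067 -1.76061744]
3.177592653589793 [-0.15382112  0.16318008  1.45935191  0.          1.51906067 -1.76061744]
0.036 2.5583 [ 0.05682663 -0.89600454 -0.1520375 ] [-0.01693908  0.14325563 -0.03772061]
{'fovy': 71.89899992449733, 'cx': 320.6996124718555, 'cy': 232.46580570172, 'k1': -0.05914884293623772, 'eye': array([587.13028065,  35.12677497, 456.79852701]), 'orientation': array([ 2.89593043e+00,  5.91472811e-04, -1.53366432e+00])}
```

View pics/w1.png

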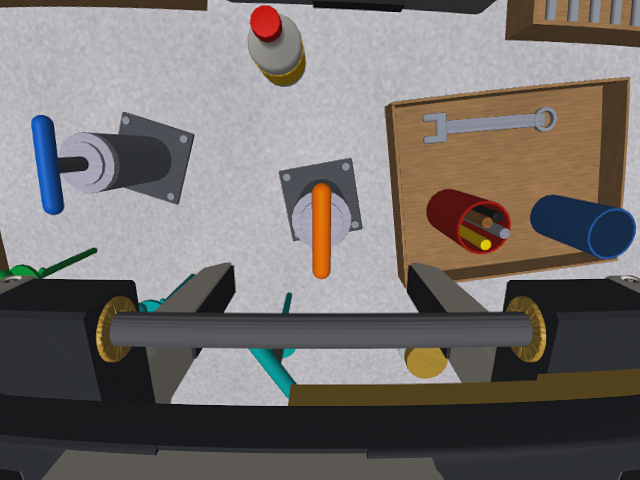

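```bash
python3 - <<'E'
from bench import robot
from h import *
d=robot.get_image("wrist"); e,c,s=bar(d,(295,170,350,295)); print(e,s); p=on_z(d,e,182); print(p,p.mean(0),np.linalg.norm(p[0]-p[1]))
dd=dict(d); print(rim(d,(525,185,640,262)))
E
```

```text
[[321. 183.]
 [321. 278.]] (95.0, 18.0)
[[560.38898521  34.10911814 182.        ]
 [476.64550895  30.96949689 182.        ]] [518.51724708  32.53930751 182.        ] 83.80230926689008
(array([ 512.4272485 , -293.81141165]), np.float64(0.4455816136424222))
```

```bash
python3 - <<'E'
from bench import robot
from h import *
O=[np.pi,0,.0375]
print(robot.move_linear([519,32.3,200],O,speed=120), robot.move_linear([519,32.3,164],O,speed=60,f_stop=6))
F0=robot.current_contact_force();M0=robot.current_ft_torque()
robot.move_gripper(0.0); robot.sleep(.2)
print(robot.current_t(),robot.current_gripper_width()*93,robot.current_finger_force(),F0,robot.current_contact_force(),M0,robot.current_ft_torque(),robot.current_tcp_pos())
E
```

```text
False False
5.7 15.226109123672279 29.99991774559021 [-0.27340522 -0.95103713 -0.4815399 ] [ 0.29891798 -0.84096926  0.08642956] [-0.03781549  0.14485535 -0.01790847] [-0.0183972  0.1601894  0.0213703] [519.01361226  32.24476515 164.01610785]
```

```bash
cat > turn.py <<'E'
from bench import robot
from h import *
import sys
def search(rel, q0):
    """turn j6 to q0+rel stepwise, test lift at each; True if free"""
    for r in rel:
        q=np.array(robot.current_qpos()); q[5]=q0+r; robot.move_j(q)
        M=robot.current_ft_torque(); F=robot.current_contact_force()
        p=np.array(robot.current_tcp_pos()); rot=robot.current_eef_rot(); hit=robot.move_linear(p+[0,0,9],speed=30,f_stop=8)
        dz=robot.current_tcp_pos()[2]-p[2]
        print(round(r,2),"Mz %.2f"%M[2],"F",np.round(F,1),hit,"dz %.1f"%dz,"fz %.1f"%robot.current_contact_force()[2],"yaw %.2f"%rot[2],"t %.1f"%robot.current_t(),flush=True)
        if not hit and dz>7: return True
        robot.move_linear(p,speed=40)
        if abs(M[2])>.5 or np.hypot(*F[:2])>15: print("resist");return False
    return False
E
python3 - <<'E'
from turn import *
q0=robot.current_qpos()[5]; open("q0","w").write(str(q0)); print(q0)
print(search([.2,.4,.6,.8],q0))
E
```

```text
1.380756137302462
0.2 Mz 0.01 F [-0.5  1.  -0.6] True dz 4.2 fz -2.1 yaw -0.16 t 6.3
0.4 Mz -0.01 F [0.4 0.8 0.6] True dz 4.2 fz -2.0 yaw -0.36 t 7.1
0.6 Mz -0.02 F [ 1.  -0.1  0.6] True dz 4.2 fz -2.3 yaw -0.56 t 8.0
0.8 Mz -0.01 F [ 0.5 -1.   2.1] True dz 4.4 fz -1.9 yaw -0.76 t 8.8
False
```

```bash
python3 - <<'E'
from turn import *
q0=float(open("q0").read())
ok=search([1.0,1.2,1.4,1.6],q0) or search([1.0,.3,-.6,-.8,-1.0,-1.2,-1.4,-1.6],q0)
print(ok, robot.current_tcp_pos(), robot.current_gripper_width()*93)
E
```

```text
1.0 Mz -0.03 F [ 0.9 -0.5  0.8] True dz 4.7 fz -2.2 yaw -0.96 t 9.7
1.2 Mz -0.02 F [-0.  -0.5  1.3] False dz 10.0 fz 6.6 yaw -1.16 t 10.7
True [520.39144034  31.85991679 173.65225793] 14.735597232594904
```

```bash
python3 - <<'E'
from turn import *
robot.sleep(.3); print(robot.current_contact_force(),robot.current_ft_torque(),robot.current_finger_force(),robot.current_gripper_width()*93,robot.current_tcp_pos())
d=robot.get_image("side"); cv2.imwrite("pics/s2.png",cv2.resize(d["img"][150:310,240:450],None,fx=3,fy=3,interpolation=cv2.INTER_CUBIC))
E
```

```text
[-4.14116445 -0.17349631  6.94049307] [ 0.08180751  0.8724598  -0.13915879] 30.036323368549347 15.379733979521905 [520.4175815   31.89898157 173.82225362]
```

View pics/s2.png

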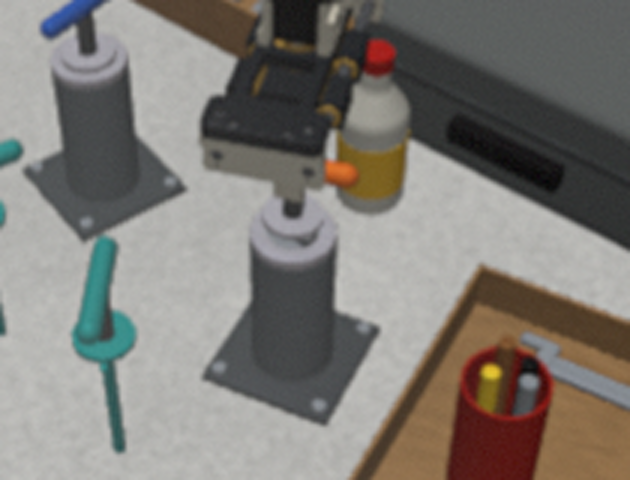

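```bash
python3 - <<'E'
from turn import *
q0=float(open("q0").read())
for r in(1.25,1.3,1.35):
    q=np.array(robot.current_qpos()); q[5]=q0+r; robot.move_j(q); robot.sleep(.1)
    print(r,np.round(robot.current_contact_force(),1),np.round(robot.current_ft_torque(),2),np.round(robot.current_tcp_pos(),1),np.round(robot.current_eef_rot(),3),robot.current_t())
p=np.array(robot.current_tcp_pos())
print(robot.move_linear([519,32.3,p[2]],speed=20,f_stop=10)); robot.sleep(.1)
print(np.round(robot.current_contact_force(),1),np.round(robot.current_ft_torque(),2),np.round(robot.current_tcp_pos(),1),np.round(robot.current_eef_rot(),3))
E
```

```text
1.25 [-3.4 -0.6  0.5] [0.13 0.72 0.01] [520.   32.  173.6] [ 3.12   0.011 -1.211] 11.3917
1.3 [-0.7  0.2 -2. ] [0.16 0.47 0.  ] [519.9  32.  173.4] [ 3.119  0.011 -1.261] 11.7417
1.35 [-0.1  0.  -2.3] [0.12 0.22 0.01] [520.1  31.9 173.4] [ 3.119  0.009 -1.311] 12.0917
False
[ 0.3 -0.5 -1. ] [ 0.08  0.08 -0.01] [519.3  32.2 173.6] [ 3.119  0.009 -1.312]
```

```bash
python3 - <<'E'
from turn import *
O=[np.pi,0,-1.312]
for z in(178,195,230,270,316):
    h=robot.move_linear([519.2,32.2,z],O,speed=25 if z<180 else 70,f_stop=15)
    print(z,h,np.round(robot.current_contact_force(),1),np.round(robot.current_ft_torque(),2),np.round(robot.current_tcp_pos(),1),np.round(robot.current_eef_rot(),3),robot.current_gripper_width()*93)
    if h: break
robot.sleep(.3); print(robot.current_t(),robot.current_contact_force())
for n in("side","top"):
    d=robot.get_image(n); cv2.imwrite(f"pics/{n}3.png",d["img"])
E
```

```text
178 False [-0.9 -1.  -1.6] [ 0.06  0.39 -0.04] [518.9  32.3 178.4] [-3.141 -0.    -1.312] 15.222431934909947
195 False [-0.1  0.  -2.2] [0.01 0.14 0.01] [519.7  32.1 195.6] [-3.140e+00 -1.000e-03 -1.312e+00] 14.88703927468662
230 False [ 0.7  0.1 -1.6] [0.1  0.13 0.02] [519.2  32.2 230. ] [-3.141 -0.    -1.312] 15.043365881173301
270 False [-0.9 -0.4 -2. ] [ 0.1   0.21 -0.  ] [519.2  32.2 270. ] [-3.141 -0.    -1.312] 15.230263589351532
316 False [-0.3  0.7 -1.2] [ 0.13  0.15 -0.01] [519.   32.2 315.7] [ 3.141  0.    -1.312] 15.168156332374947
15.65 [-0.40212034  0.40400785 -1.96224066]
```

View pics/side3.png

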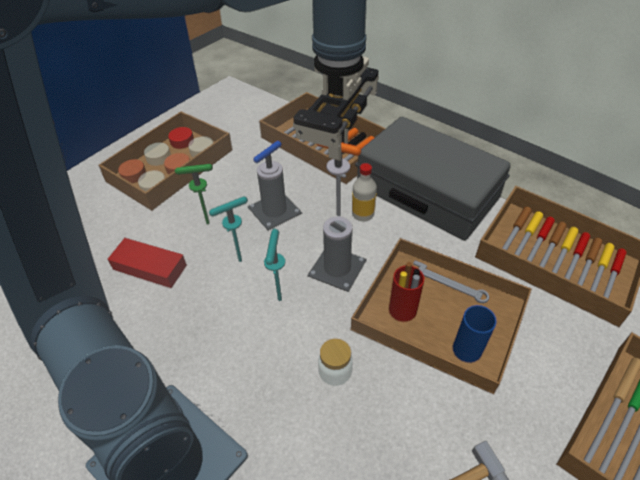

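```bash
python3 - <<'E'
from turn import *
O=[np.pi,0,-1.312]
robot.move_linear([511,-294,316],O,speed=130); robot.sleep(.3)
print(robot.current_t(),robot.current_qpos(),robot.current_contact_force(),robot.current_tcp_pos())
d=robot.get_image("wrist"); cv2.imwrite("pics/w4.png",d["img"])
d=robot.get_image("side"); cv2.imwrite("pics/s4.png",cv2.resize(d["img"][100:370,380:600],None,fx=2.2,fy=2.2,interpolation=cv2.INTER_CUBIC))
E
```

```text
18.7083 [-7.10975831e-01  2.88176559e-01  1.26137245e+00  1.45087962e-05
  1.59195727e+00  2.17165109e+00] [ 0.76510806  0.06119478 -1.64928779] [ 511.02664339 -293.8757365   316.06845995]
```

View pics/w4.png

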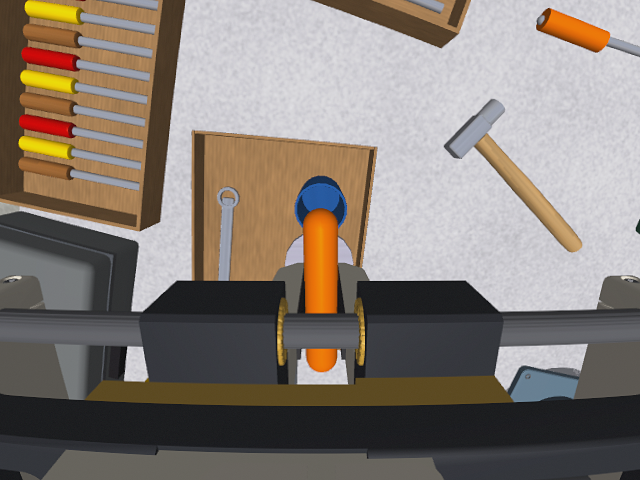

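View pics/s4.png

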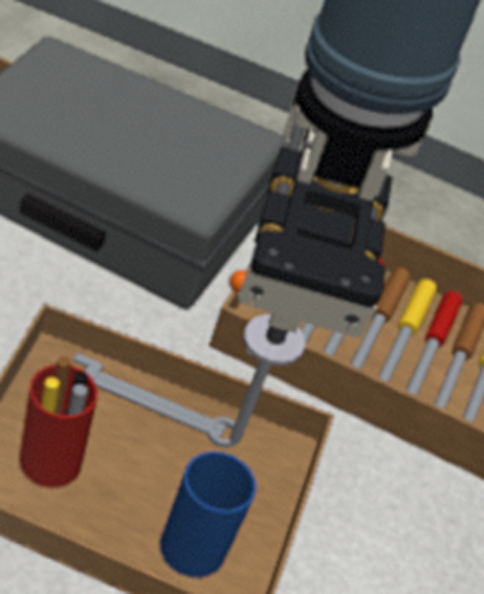

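```bash
python3 - <<'E'
from turn import *
d=robot.get_image("side")
print("tip",on_z(d,[[235/2.2+380,440/2.2+100]],161),"neck",on_z(d,[[277/2.2+380,333/2.2+100]],291), "shaft under flange",on_z(d,[[264/2.2+380,362/2.2+100]],286-0), "rim",rim(d,(445,295,505,370)))
w=robot.get_image("wrist")
# tin far rim, seen unobstructed at top of the ellipse
p=on_z(w,contour(mask(w,(100,90,30),(125,255,255),(285,170,355,232))),114)[:,:2]
u=p.mean(0)-w["eye"][:2];u/=np.linalg.norm(u);q=p[(p-p.mean(0))@u>4]
print("wrist rim",rim(w,(285,170,355,232)),w["eye"])
E
```

```text
tip [[ 519.28100637 -295.82848069  161.        ]] neck [[ 517.86348118 -295.58147426  291.        ]] shaft under flange [[ 492.70238991 -298.70345765  286.        ]] rim (array([ 508.77589152, -298.13113315]), np.float64(0.8556324784226281))
wrist rim (array([ 514.63502744, -305.16866913]), np.float64(6.746641079702621)) [ 528.136962   -358.76143093  482.87315599]
```

```bash
python3 - <<'E'
from turn import *
w=robot.get_image("wrist"); m=mask(w,(100,90,30),(125,255,255),(285,170,355,260))
for r in(205,212,218,224):
    c=np.where(m[r])[0]; p=on_z(w,[[c.min(),r],[c.max(),r]],114)[:,:2]; print(r,c.min(),c.max(),p.mean(0),np.linalg.norm(p[0]-p[1]))
robot.move_linear([511,-294,281],speed=80); robot.sleep(.3); print(robot.current_t(),robot.current_contact_force())
S=robot.get_image("side");T=robot.get_image("top")
a=cv2.resize(S["img"][200:365,420:540],None,fx=3,fy=3,interpolation=cv2.INTER_CUBIC)
b=cv2.resize(T["img"][150:315,450:590],None,fx=3,fy=3,interpolation=cv2.INTER_CUBIC)
cv2.imwrite("pics/c5.png",np.hstack([a,b]))
E
```

```text
205 295 346 [ 513.29199565 -299.51301764] 57.464236631096
212 295 346 [ 511.24558855 -291.76532965] 57.7558905238646
218 296 344 [ 510.02465154 -284.91615275] 54.59641008640243
224 300 341 [ 507.68744364 -278.29933008] 46.83869892772994
19.8417 [-0.90667622 -0.12430351 -1.97625272]
```

View pics/c5.png

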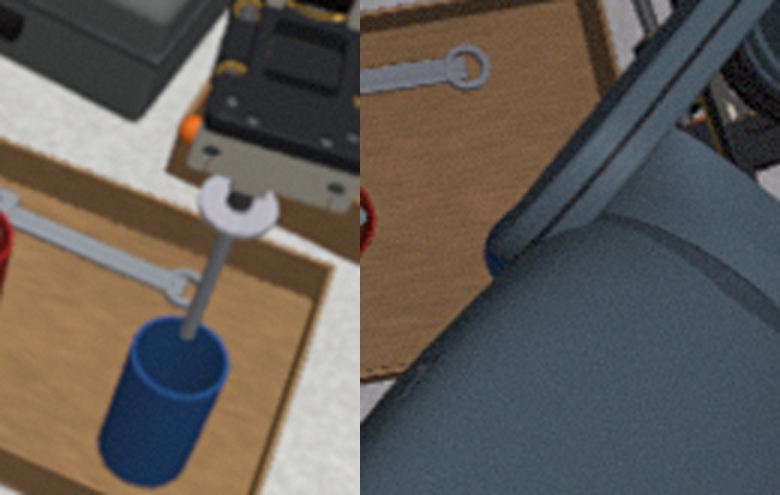

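```bash
python3 - <<'E'
from turn import *
d=robot.get_image("side")
tip=on_z(d,[[420+190/3,200+337/3]],126)[0]; c=on_z(d,[[420+180/3,200+357/3]],114)[0]
L=on_z(d,[[420+132/3,200+352/3],[420+229/3,200+362/3]],114)
print(tip,c,tip-c,L,L.mean(0),np.linalg.norm(L[0]-L[1]))
E
```

```text
[ 518.61420228 -298.4302034   126.        ] [ 510.99278641 -298.6952305   114.        ] [ 7.62141587  0.26502711 12.        ] [[ 496.58771468 -273.85776819  114.        ]
 [ 525.75250604 -324.09973556  114.        ]] [ 511.17011036 -298.97875188  114.        ] 58.093376037077675
```

```bash
python3 - <<'E'
from turn import *
h=robot.move_linear([508.5,-294,265],speed=40,f_stop=6) or robot.move_linear([508.5,-294,175],speed=45,f_stop=6)
print(h,robot.current_tcp_pos(),np.round(robot.current_contact_force(),1))
if not h:
    h=robot.move_linear([508.5,-294,156],speed=12,f_stop=4)
robot.sleep(.2); print(h,robot.current_tcp_pos(),np.round(robot.current_contact_force(),1),robot.current_t())
S=robot.get_image("side")
cv2.imwrite("pics/c6.png",cv2.resize(S["img"][200:365,420:540],None,fx=3,fy=3,interpolation=cv2.INTER_CUBIC))
E
```

```text
False [ 508.60770029 -294.10487825  175.24299859] [ 0.4  0.  -1.3]
True [ 508.41065393 -293.95198031  161.97349591] [-0.2 -0.1  5.7] 23.9417
```

View pics/c6.png

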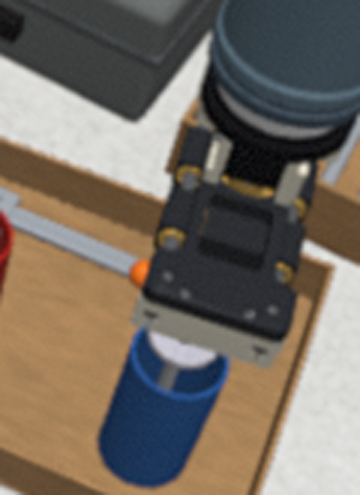

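```bash
python3 - <<'E'
from turn import *
for g in(.19,.22,.26,.32,.4,.55,.75,1.0): robot.move_gripper(g); robot.sleep(.15)
print(robot.current_t(),np.round(robot.current_contact_force(),1),robot.current_finger_force())
robot.sleep(.5)
p=np.array(robot.current_tcp_pos())
print(robot.move_linear([508.5,-294,p[2]+40],speed=40,f_stop=4),np.round(robot.current_contact_force(),1),robot.current_tcp_pos(),robot.current_t())
S=robot.get_image("side")
cv2.imwrite("pics/c7.png",cv2.resize(S["img"][160:365,400:560],None,fx=2.8,fy=2.8,interpolation=cv2.INTER_CUBIC))
E
```

```text
28.525 [ 0.4  0.2 -0.4] 0.0
False [-0.1  0.1 -0. ] [ 508.30376213 -293.85224687  200.54291824] 30.175
```

View pics/c7.png

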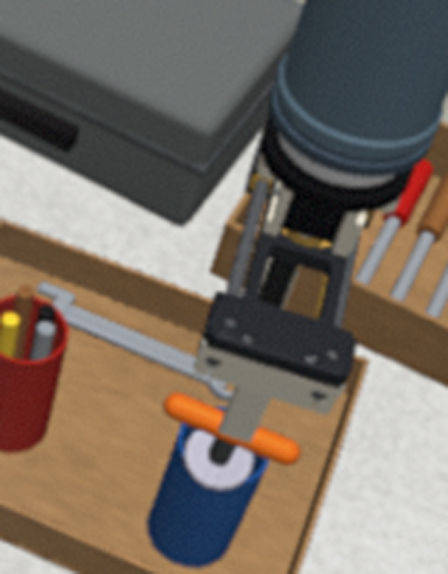

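The spanner stands in the tin, released, and the tin is upright; I'll retract and make one last check.

```bash
python3 - <<'E'
from turn import *
print(robot.move_linear([508.5,-294,330],speed=100,f_stop=5))
robot.move_linear([400,0,330],speed=200); robot.sleep(.5)
print(robot.current_t(),np.round(robot.current_contact_force(),1))
S=robot.get_image("side"); T=robot.get_image("top")
a=cv2.resize(S["img"][200:400,340:540],None,fx=2,fy=2); b=cv2.resize(T["img"][130:330,360:560],None,fx=2,fy=2)
cv2.imwrite("pics/c8.png",np.hstack([a,b]))
E
```

```text
False
33.8833 [ 1.3 -0.8 -0.3]
```

View pics/c8.png

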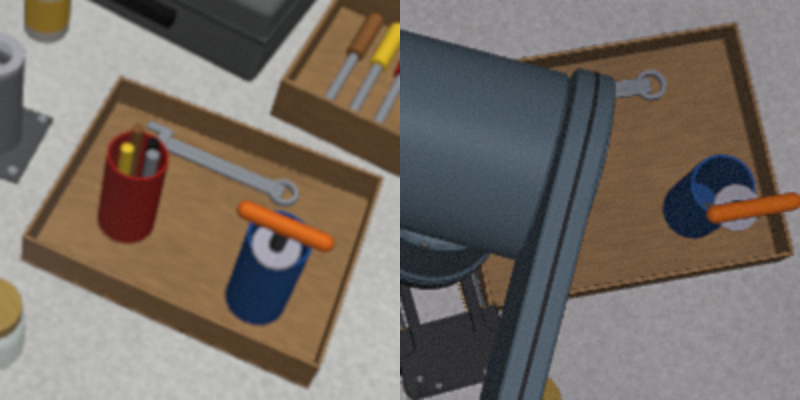

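The picture shows the spanner standing in the upright blue tin, leaning slightly on the rim. The tin is in its place, the red tin is untouched, and the arm is clear.

```bash
python3 -c "
from bench import robot
print(robot.hand_in())"
```

```text
the job is handed in; nothing more can be done
None
```

The orange spanner came free about 1.2–1.35 rad from its starting angle and now stands tip down in the blue tin, leaning slightly on the rim; the tin is upright in its place, the red tin and the blue T-handle were not touched, and the job was handed in at about 34 s.

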